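Tip a board into a saw jig, slide it to the stop and cam it tight

TASK

The short board stands on end on the bed of the small sawing jig: push it over near its top so that it falls flat along the bed beside the fence, its top end towards the stop block, then push it along the bed until that end rests against the stop. Last, push the cam lever round by its knob until the cam squeezes the board tight against the fence, and leave it clamped so, ready to saw. Only push: do not lift or carry the board or shove it along while it stands, and leave the glue bottle, the sanding block and the block plane where they are.

Things in the scene. Friction and masses are not known exactly. Their poses are not given: they have to be found in the camera images.
- jig: Fixed plywood base plate of the jig, 390 x 150 x 12 mm. Origin on the bench surface under the bed; its x axis runs level along the bed towards the stop, y level away from the fence towards the cam, z up. The plate spans x -190..+200 mm, y -62..+88 mm; its top (the bed) is 12 mm above the bench.
- fence: Fixed wooden fence on the jig, 390 mm long, 22 mm thick, standing 32 mm above the bed, with a 3 mm saw kerf across it near its middle. Origin on the bed at the foot of the face that the board rests against; x along the fence towards the stop, y from the face out over the bed, z up. Parallel to the jig; the face is at jig y = -38 mm.
- stop: Fixed dark wooden length stop that straddles the fence; its block stands on the bed, 30 mm high there (45 mm over all), 34 mm thick along the bed, reaching from the fence face 56 mm out over the bed. Axes as the fence; origin on the bed where its front (the face the board meets) crosses the fence face.
- stop_face (a point): Point on the stop's front face, 30 mm from the fence face and 9.5 mm above the bed (half the board's thickness). x along the bed, positive into the stop.
- board: Loose board, 60 x 160 x 19 mm, 0.1 kg, standing on end on the bed, 160 mm tall, broad faces across the bed, middle about 38 mm from the fence face. Origin: middle of the broad face towards the stop (80 mm above the bed; the underside once fallen). y: along the 160 mm from foot to top (up; towards the stop once it lies). z: through the thickness from that face (away from the stop; up once it lies).
- board_top_end (a point): Middle of the 60 x 19 mm end face of the board that is its top at the start and goes to the stop. Once the board has fallen it lies roughly 45 to 125 mm short of the stop.
- cam_lever (a joint): Lever angle, rad: about 0 to 0.25 at the start (open, sticking out sideways), grows counter-clockwise from above, limit 2.1. With the board on the fence the cam meets it at about 1.7 (lever pointing back along the bed, away from the stop) and wedges; it stays where left. Free turning takes 1.5 N at the knob, 8 to 12 N clamps firmly. Cam: disc of 22 mm radius, 18 mm high, pivoted 14 mm off centre.
- cam_pivot (a point): On the vertical axis of the cam lever, 19 mm above the bed, at jig x = +76, y = +54.5 mm.
- lever_knob (a point): Centre of the black knob on the lever's end, 85 mm from the pivot axis, 40 mm above the bed. Round, 22 mm across, about 15 to 55 mm above the bed; push it sideways. The lever bar below is 18 mm wide, its top 15 mm above the bed. At joint value q the knob's direction from the pivot is jig yaw + 75 degrees + q.
- glue_bottle: Loose squeeze bottle of wood glue, 64 mm across and 225 mm tall, standing on the bench beyond the stop; leave it. Origin under its middle.
- sanding_block: Loose cork sanding block, 65 x 112 x 35 mm, on the bench behind the fence; leave it. Origin under its middle.
- block_plane: Loose iron block plane, 46 x 160 x 40 mm, on the bench behind the fence; leave it. Origin under its middle.
Things that resemble listed ones, but are neither listed nor needed, are in the scene too. There is more than one size of the board; the job needs the middle-sized.

How it is judged:
On the way, in this order (a step that is already met when the one before it is completed fails the run):
1. the board has been tipped over and lies flat on the bed beside the fence (angle between board's own z axis and vertical below 0.06 rad and z of board in the frame of jig below 0.017 m and y of board in the frame of fence between 0.025 and 0.06 m and angle between the y axis of board and the x axis of jig, either way round below 0.15 rad), for 0.2 s.
2. its end has been pushed against the stop (all of step 1 and x of board_top_end in the frame of stop_face between -0.005 and 0.005 m), for 0.2 s.
At the end, for the whole second after the job is handed in: The board lies flat on the bed, its former top end within 5 mm of the stop, its long edge along the fence (within 4 mm and 0.03 rad), pressed on the fence with more than 2 N by the cam (lever past 1.2 rad), at rest; fingers clear (all of step 2 and contact force between board and fence above 2 N and value of joint cam_lever above 1.2 rad and angle between the y axis of board and the x axis of jig, either way round below 0.03 rad and y of board in the frame of fence below 0.034 m and linear speed of board below 0.01 m/s); the robot touches nothing.
It fails at once if the standing board is lifted (its middle more than 18 mm above where it stood) (z of board in the frame of jig above 0.11 m).
It fails at once if the lying board is lifted off the bed (nearly level and more than 22 mm up) (angle between board's own z axis and vertical below 0.15 rad and z of board in the frame of jig above 0.034 m).
It fails at once if the board is carried or shoved along upright (more than 50 mm from its start and still within about 12 degrees of upright) (angle between board's own z axis and vertical above 1.36 rad and distance of board from where it was at the start of the episode above 0.05 m).
It fails at once if a bystander (glue bottle, sanding block, block plane) is shifted by more than 30 mm or knocked over (distance of any of glue_bottle, sanding_block, block_plane from where it was at the start of the episode above 0.03 m or angle between glue_bottle's own z axis and vertical above 0.4 rad).
It also fails if it takes over 62 s, if anything falls off the work surface, if the arm or the gripper's body presses on something with over 40 N, if the wrist force passes 120 N, or if a joint passes its speed limit or range.

ROBOT

A 6-joint arm with a two-finger parallel gripper is mounted at the origin on the work surface; the furniture and walls round the work are solid. World frame = base frame: x ahead of the robot, y to its left, z up, the work surface at z = 0. Lengths are in m, angles in rad, forces in N, time in s.
With the tool pointing down it reaches from about 0.4 to 0.825 m from the base axis. Payload 7 kg.
Tool frame: the origin (TCP) lies midway between the tips of the shut fingers; the grasp point (between the pads) lies 19 mm behind it (grip_point_offset is the distance from the TCP to the grasp point, in m); z points along the fingers, y is the line along which they close (so a half turn about z gives the same grasp; the last joint's range is limited). The gripper opens to 88 mm and grips with 3 to 60 N. Pads are 19 mm wide; open, the fingers measure 130 mm over their backs; the gripper's body (78 mm by 193 mm) begins 47 mm behind the grasp point.
Start: joints at [1.509, 0.359, 0.012, 0, -1.224, -0.288], TCP at [0.231, 0.634, 0.227] pointing down, gripper open.
Joint ranges: [-3.07, 3.07], [-1.43, 2.12], [-1.02, 1.25], [-3.03, 1.67], [-3.05, -0], [-3.03, 3.03]. Speed limits (rad/s): [2.39, 2.39, 3.01, 3.14, 3.14, 3.14].

INTERFACE

Orientations are given as [roll, pitch, yaw] about the fixed x, y, z axes, in that order (R = Rz(yaw) Ry(pitch) Rx(roll)).
In Python, from station import get_state, grab_frame, camera_params, job_done, grip_point_offset gives the robot as it stands.
- The arm moves only by the shell command python3 -m creep 'ROWS' [FORCE]. ROWS is JSON, a list that holds one entry, the list of rows, each a list of 7 numbers: the finger opening in cm, from 0 to 8.76, then the shift along the tool's x, y, z in cm, then the turn, a rotation vector about the tool's x, y, z in rad. In form: [[[fingers, tx, ty, tz, wx, wy, wz], ...]]. A call has 1 to 20 rows; each row is the pose to reach, as a shift and turn from the pose commanded when the call began, along the tool's axes at that moment; what a row does not reach only later rows make up. A row lasts 1/8 s, in which the tool goes at most 62.5 mm and 10.7 degrees, less where a joint would pass 70% of its speed; a pose out of reach is approached as far as the arm can. A call with a gripper value outside its range is refused whole. The fingers move at their own pace and stop on an object; FORCE is the grip in N (left out, the last holds). Time passes only in rows, so rows that repeat a pose let the fingers close. It gives the time, the measured TCP pose, the force, the opening and the grip force at its end, in the units of the state.
- get_state(): the state, without advancing time (a new reading comes with each control period).
- grab_frame(name): name is "side" or "top" or "wrist"; returns the picture (400x640x3 uint8, blue, green, red); there is no depth.
- camera_params(name): a dict with "vertical_fov" (degrees; the focal length in pixels is half the picture's height over the tangent of half this angle, whatever the lens; pixels are square), "cx", "cy" (the principal point, pixels), "view" (4x4, takes a point from world to camera coordinates). Camera axes: x right, y down, z forward; pixel columns grow to the right and rows downward; lengths in m; the calibration is good to about 2 mm. The wrist camera is an equidistant fisheye: a pixel r from the principal point sees the ray r / f radians off the axis. A picture is of the moment at which its call begins: read the wrist's pose just before it. camera_params takes no time and is no camera call; for the wrist camera it gives the pose at the moment of the call.
- job_done(): hands the job in; it is judged then, once.
The state is a dict: "t": time; "q": joint angles; "qd": joint speeds; "joint_efforts": joint torques, N m; "eef_pos": TCP position; "ee_rot": TCP orientation; "force": force on the tool from outside, world axes, zero at the start; "moment": the same for the moment, N m; "width": finger opening in m; "gripper_force": force on a finger pad.
Only numpy, scipy, OpenCV 4.12 (cv2) and the standard library are available. Lean on these libraries where they do the work, as an engineer would, in place of code of your own. Each camera call takes 0.05 s, during which the arm holds its last target. There are 200 camera calls.

## Working session

There is one attempt and no reset: what is moved stays moved. The work goes in short steps, Python scripts to look and compute and a shell command to move; the robot and the scene stay as the last step left them, time stands still between calls to the robot, and variables do not carry over. Pictures are saved under pics/ and viewed, at most 10 in all, crops included, and the job is handed in when it is done.

```bash
mkdir -p pics; ls
python3 - <<'E'
from station import *
import cv2
s=get_state();print(s['t'],s['eef_pos'],s['ee_rot'],s['width'],grip_point_offset)
for n in("side","top"):
    cv2.imwrite(f"pics/{n}0.png",grab_frame(n));p=camera_params(n);print(n,p)
E
```

```text
pics
0.0 [0.23119194 0.63364244 0.22560378] [ 3.13991296e+00 -1.85069998e-04 -3.49888100e-01] 0.08777639100358678 0.0188
side {'vertical_fov': 57.96713285668931, 'cx': 323.52189711094155, 'cy': 200.42642572609026, 'view': array([[-0.8417829 ,  0.53966688, -0.01269701,  0.42797597],
       [ 0.46003588,  0.70486968, -0.53993121, -0.17266233],
       [-0.28243325, -0.46034594, -0.84161337,  1.14912459],
       [ 0.        ,  0.        ,  0.        ,  1.        ]])}
top {'vertical_fov': 50.50293845852686, 'cx': 311.3006831782197, 'cy': 201.46941832346175, 'view': array([[ 0.06431672, -0.99791783,  0.00483411, -0.02464112],
       [-0.97642142, -0.06393008, -0.20618962,  0.54842644],
       [ 0.20606934,  0.00854131, -0.97850011,  1.11747432],
       [ 0.        ,  0.        ,  0.        ,  1.        ]])}
```

View pics/side0.png

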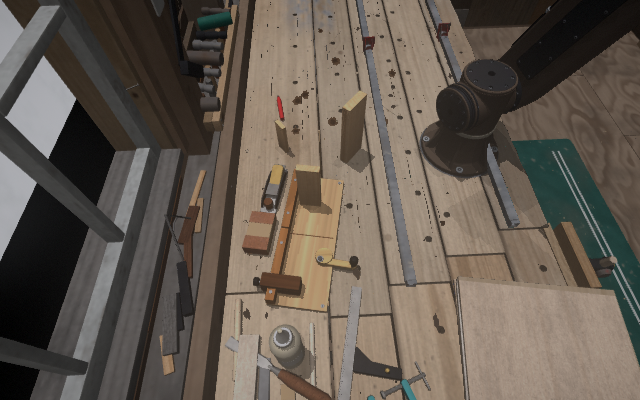

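View pics/top0.png

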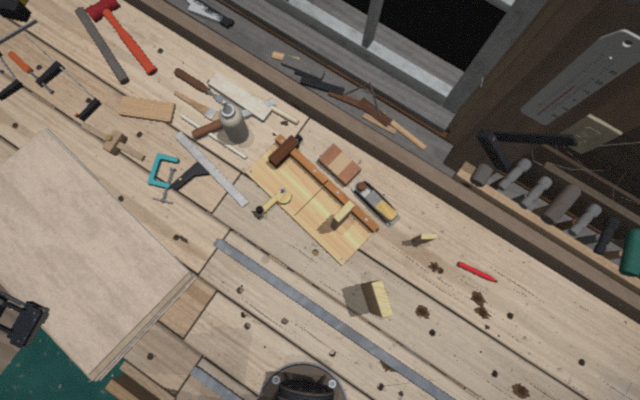

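Run:
```python
import cv2
a=cv2.imread("pics/top0.png")[125:275,235:405];cv2.imwrite("pics/topc.png",cv2.resize(a,None,fx=4,fy=4,interpolation=cv2.INTER_CUBIC)[:600])
a=cv2.imread("pics/side0.png")[155:315,235:375];cv2.imwrite("pics/sidec.png",cv2.resize(a,None,fx=3.75,fy=3.75,interpolation=cv2.INTER_CUBIC))
```

```text
(no output)
```

View pics/topc.png

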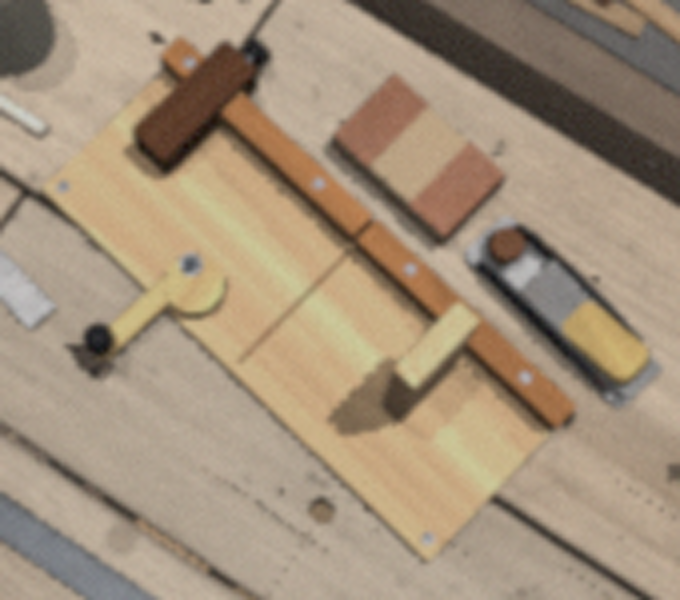

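View pics/sidec.png

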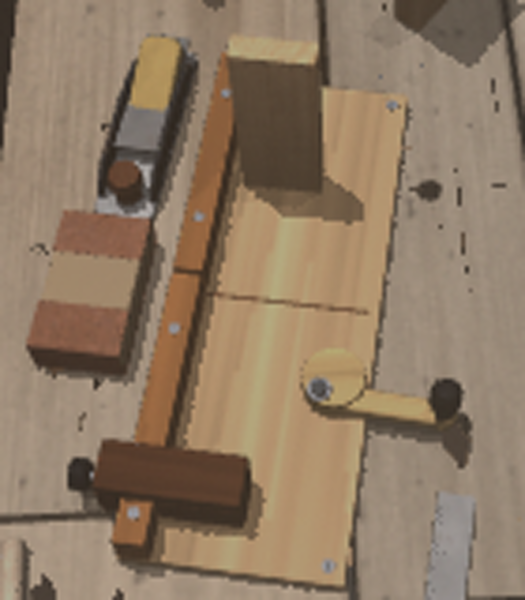

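```bash
cat > fit.py <<'E'
import numpy as np
from scipy.optimize import least_squares
from station import camera_params
C={n:camera_params(n) for n in("side","top")}
def proj(n,P):
    p=C[n];c=p["view"]@np.r_[P,1];f=200/np.tan(np.radians(p["vertical_fov"]/2))
    return np.array([f*c[0]/c[2]+p["cx"],f*c[1]/c[2]+p["cy"]])
def px(n,u,v):
    return ((u+.5)/4-.5+235,(v+.5)/4-.5+125) if n=="top" else ((u+.5)/3.75-.5+235,(v+.5)/3.75-.5+155)
def J(p,x,y,z):
    c,s=np.cos(p[2]),np.sin(p[2]);return np.array([p[0]+c*x-s*y,p[1]+s*x+c*y,z])
E
cat > a.py <<'E'
from fit import *
# params: jx,jy,yaw, xs, bx(by centre),by,byaw, q, knob z
obs=[("top",43,190,lambda p:J(p,.2,.088,.012)),("top",428,560,lambda p:J(p,-.19,.088,.012)),
("side",407,97,lambda p:J(p,-.19,.088,.012)),("side",345,586,lambda p:J(p,.2,.088,.012)),
("top",163,65,lambda p:J(p,.2,-.038,.044)),("top",185,38,lambda p:J(p,.2,-.06,.044)),
("top",575,405,lambda p:J(p,-.19,-.06,.044)),("top",553,425,lambda p:J(p,-.19,-.038,.044)),
("side",115,545,lambda p:J(p,.2,-.06,.044)),("side",150,555,lambda p:J(p,.2,-.038,.044)),
("top",190,263,lambda p:J(p,.076,.0545,.034)),("side",320,388,lambda p:J(p,.076,.0545,.034)),
("top",165,173,lambda p:J(p,p[3],.018,.012)),("side",245,523,lambda p:J(p,p[3]+.034,.018,.012))]
def bc(p,a,b,z):
    c,s=np.cos(p[6]),np.sin(p[6]);return J(p,p[4]+c*a-s*b,p[5]+s*a+c*b,z)
# board: a along jig x (thickness .0095), b along jig y (.03)
for u,v,a,b in((465,305,1,-1),(482,322,-1,-1),(415,388,-1,1),(397,372,1,1)):
    obs.append(("top",u,v,lambda p,a=a,b=b:bc(p,a*.0095,b*.03,.172)))
for u,v,a,b,z in((228,57,1,-1,.172),(318,64,1,1,.172),(322,192,1,1,.012),(245,187,1,-1,.012),(232,38,-1,-1,.172),(318,42,-1,1,.172)):
    obs.append(("side",u,v,lambda p,a=a,b=b,z=z:bc(p,a*.0095,b*.03,z)))
kn=lambda p:J(p,.076+.085*np.cos(np.radians(75)+p[7]),.0545+.085*np.sin(np.radians(75)+p[7]),.055)
obs+=[("top",97,337,kn),("side",446,393,kn)]
f=lambda p:np.concatenate([proj(n,g(p))-px(n,u,v) for n,u,v,g in obs])
best=min((least_squares(f,[.5,0,y,.15,-.1,0,0,.1],loss="soft_l1") for y in(-2,-.5,.7,2,3)),key=lambda r:r.cost)
p=best.x;print(best.cost,np.round(p,4));print(np.round(f(p).reshape(-1,2),1).tolist())
np.save("p.npy",p)
print("board bottom/top",bc(p,0,0,.172),"knob",kn(p),"stopface",J(p,p[3],-.008,.0215))
E
python3 a.py
```

```text
17.646979060405837 [ 0.5732  0.0038  0.8692  0.1367 -0.1004  0.0024  0.0105  0.2179]
[[-1.4, -0.7], [-0.1, 0.3], [0.4, -1.1], [0.4, -0.1], [-1.8, -2.7], [-1.9, -1.1], [0.5, -0.5], [0.7, 0.2], [-0.9, -1.1], [-1.1, -2.6], [-0.4, -0.1], [0.1, -0.5], [0.4, 1.4], [0.2, 1.1], [-2.1, -1.3], [-0.7, -0.5], [-0.2, 0.4], [-1.4, -0.8], [-0.3, -0.9], [-0.2, -0.6], [0.0, -0.3], [-0.4, -1.0], [-0.1, -1.8], [0.8, -0.8], [-0.2, 0.3], [0.4, 0.1]]
board bottom/top [ 0.50653572 -0.07140153  0.172     ] knob [0.51813097 0.15464512 0.055     ] stopface [0.66748445 0.10298962 0.0215    ]
```

Run:
```python
from fit import *
def tri(t,s):
    return least_squares(lambda P:np.r_[proj("top",P)-t,proj("side",P)-s],[.5,0,.1])
def back(n,u,v,z):
    return least_squares(lambda q:proj(n,np.r_[q,z])-np.array([u,v]),[.5,0]).x
for nm,t,s in(("bottle",(228,107),(283,335)),("tall top corner R-far",(383,281),(367,97)),("tall2",(392,313),(343,104))):
    r=tri(t,s);print(nm,r.x.round(3),r.cost)
print("tall foot side cam",back("side",343,160,0),back("side",361,150,0))
p=np.load("p.npy")
print("jig->world pts")
for a in[(-.17,.0),(-.1,0),(.0,0),(.08,.14),(.14,.14),(-.009,.066)]:print(a,J(p,*a,0))
```

```text
bottle [0.755 0.245 0.18 ] 2.591580187432152
tall top corner R-far [ 0.321 -0.142  0.261] 141.99752844040898
tall2 [ 0.278 -0.213  0.147] 45.9129149046053
tall foot side cam [ 0.33759022 -0.15402818] [ 0.26695215 -0.15627676]
jig->world pts
(-0.17, 0.0) [ 0.4634307  -0.12608909  0.        ]
(-0.1, 0) [ 0.50861184 -0.0726226   0.        ]
(0.0, 0) [0.57315632 0.00375809 0.        ]
(0.08, 0.14) [0.51785894 0.15522491 0.        ]
(0.14, 0.14) [0.55658563 0.20105333 0.        ]
(-0.009, 0.066) [0.51693606 0.03948318 0.        ]
```

Run:
```python
import cv2
a=cv2.imread("pics/top0.png")[215:335,330:470];a=cv2.resize(a,(400,343),interpolation=cv2.INTER_CUBIC)
b=cv2.imread("pics/side0.png")[80:220,290:400];b=cv2.resize(b,None,fx=343/140,fy=343/140,interpolation=cv2.INTER_CUBIC)
cv2.imwrite("pics/decoy.png",cv2.hconcat([a,b]))
```

```text
(no output)
```

View pics/decoy.png

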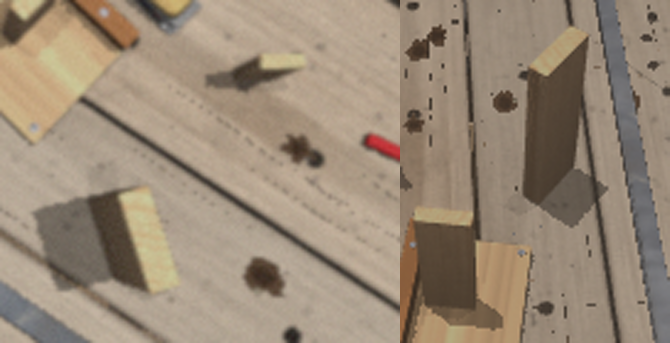

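Run:
```python
from fit import *
for t,s in(((372,282.2),(350,111.4)),((381.5,280.5),(341,108.6)),((383.2,317.6),(366.7,95.5)),((392.3,315.5),(358,91))):
    r=least_squares(lambda P:np.r_[proj("top",P)-t,proj("side",P)-s],[.5,0,.1]);print(r.x.round(3),round(r.cost,1))
p=np.load("p.npy")
# tool-frame shift (cm) from start to world target
from scipy.spatial.transform import Rotation as R
from station import get_state
s=get_state();Rt=R.from_euler("xyz",s["ee_rot"])
for a in[(-.165,0,.24),(.15,.15,.24),(-.02,.2,.24)]:print(a,Rt.inv().apply(J(p,*a)-s["eef_pos"])*100)
```

```text
[ 0.335 -0.141  0.211] 0.4
[ 0.342 -0.166  0.205] 0.3
[ 0.257 -0.171  0.205] 0.1
[ 0.266 -0.193  0.208] 1.1
(-0.165, 0, 0.24) [48.03621118 62.94733134 -1.32751053]
(0.15, 0.15, 0.24) [44.80526664 28.20818396 -1.37885373]
(-0.02, 0.2, 0.24) [34.25520392 42.44531155 -1.3594969 ]
```

```bash
python3 -m creep '[[[0,10,10,-1.4,0,0,0.3],[0,20,20,-1.4,0,0,0.6],[0,30,30,-1.4,0,0,0.9],[0,30,30,-1.4,0,0,0.9],[0,30,30,-1.4,0,0,0.95],[0,30,30,-1.4,0,0,1.0],[0,36,41,-1.4,0,0,1.2],[0,42,52,-1.4,0,0,1.5],[0,48,63,-1.4,0,0,1.8],[0,48,63,-1.4,0,0,1.92],[0,48,63,-1.4,0,0,1.92],[0,48,63,-1.4,0,0,1.92],[0,48,63,-1.4,0,0,1.92],[0,48,63,-1.4,0,0,1.92]]]'
cat > w.py <<'E'
import sys
from fit import *
from station import get_state
from scipy.spatial.transform import Rotation as R
s=get_state();p=np.load("p.npy");d=s["eef_pos"]-J(p,0,0,0);c,sn=np.cos(p[2]),np.sin(p[2])
print("t",s["t"],"tcp in jig",np.round([c*d[0]+sn*d[1],-sn*d[0]+c*d[1],d[2]],4),"yaw rel",round(s["ee_rot"][2]-p[2],3),"rp",np.round(s["ee_rot"][:2],3),"F",np.round(s["force"],1),"w",s["width"],"q",np.round(s["q"],2))
Rt=R.from_euler("xyz",s["ee_rot"])
for a in sys.argv[1:]:
    print(a,np.round(Rt.inv().apply(J(p,*map(float,a.split(",")))-s["eef_pos"])*100,2))
E
python3 w.py -- 2>/dev/null || python3 w.py
```

```text
t: 1.85
eef_pos: [0.466, -0.1251, 0.2399]
ee_rot: [3.141, -0.001, -2.275]
force: [-0.1, 0.1, 0.4]
width: 0.0002
gripper_force: 0.0
t 1.85 tcp in jig [-0.1676 -0.0013  0.2399] yaw rel -3.144 rp [ 3.141e+00 -1.000e-03] F [-0.1  0.1  0.4] w 0.00018921553592372023 q [ 0.15  0.03 -0.38  0.   -1.17 -0.85]
t 1.85 tcp in jig [-0.1676 -0.0013  0.2399] yaw rel -3.144 rp [ 3.141e+00 -1.000e-03] F [-0.1  0.1  0.4] w 0.00018921553592372023 q [ 0.15  0.03 -0.38  0.   -1.17 -0.85]
```

```bash
python3 -m creep '[[[0,0,0.4,4,0,0,0],[0,0,0.4,8.5,0,0,0],[0,0,0.4,8.5,0,0,0],[0,-1,0.4,8.5,0,0,0],[0,-2,0.4,8.5,0,0,0],[0,-3,0.4,8.5,0,0,0],[0,-4,0.4,8.5,0,0,0],[0,-4.5,0.4,8.5,0,0,0],[0,-5,0.4,8.5,0,0,0],[0,-5.5,0.4,8.5,0,0,0],[0,-6,0.4,8.5,0,0,0],[0,-6.5,0.4,8.5,0,0,0],[0,-7,0.4,8.5,0,0,0],[0,-7.5,0.4,8.5,0,0,0],[0,-8,0.4,8.5,0,0,0],[0,-8.5,0.4,8.5,0,0,0],[0,-8.5,0.4,8.5,0,0,0],[0,-8.5,0.4,8.5,0,0,0],[0,-8.5,0.4,8.5,0,0,0],[0,-8.5,0.4,8.5,0,0,0]]]'
python3 w.py
python3 - <<'E'
from station import *
import cv2
s=grab_frame("side")[155:315,235:375];t=grab_frame("top")[125:275,235:405]
cv2.imwrite("pics/s1.png",cv2.resize(s,None,fx=3.75,fy=3.75,interpolation=cv2.INTER_CUBIC));cv2.imwrite("pics/t1.png",cv2.resize(t,None,fx=4,fy=4,interpolation=cv2.INTER_CUBIC))
E
```

```text
t: 4.35
eef_pos: [0.518, -0.0547, 0.1556]
ee_rot: [-3.142, 0.0, -2.27]
force: [-0.4, 0.2, -1.1]
width: 0.0002
gripper_force: 0.0
t 4.35 tcp in jig [-0.0803  0.0044  0.1556] yaw rel -3.139 rp [-3.142  0.   ] F [-0.4  0.2 -1.1] w 0.00022159049184146566 q [ 0.27  0.17 -0.43 -0.   -0.98 -0.97]
```

View pics/s1.png

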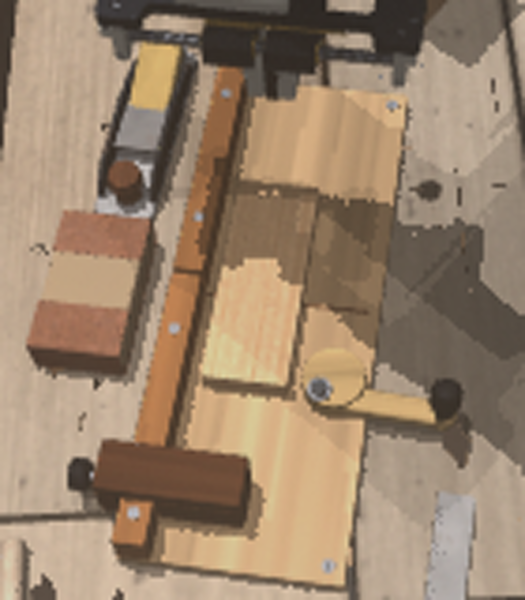

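The board has fallen flat beside the fence. In the side crop, its top end's upper edge runs from (205,381) to (288,390), and its foot end is near (240,187)-(318,190). The stop and the lever haven't moved.

```bash
python3 - <<'E'
from fit import *
p=np.load("p.npy")
for u,v in((205,381),(288,390),(240,187),(318,190)):
    print(least_squares(lambda q:proj("side",J(p,q[0],q[1],.031))-px("side",u,v),[0,0]).x.round(4))
E
python3 w.py -.15,.0,.156 -.15,0,.022
```

```text
[ 0.0808 -0.0238]
[0.0802 0.0331]
[-0.0753 -0.0263]
[-0.0798  0.0314]
t 4.45 tcp in jig [-0.0803  0.0044  0.1556] yaw rel -3.139 rp [-3.142  0.   ] F [-0.1  0.6 -0.1] w 0.0006894283325070549 q [ 0.27  0.17 -0.43 -0.   -0.98 -0.97]
-.15,.0,.156 [ 6.97 -0.43 -0.04]
-.15,0,.022 [ 6.97 -0.43 13.36]
```

```bash
python3 -m creep '[[[0,4,-0.1,0,0,0,0],[0,7,-0.1,0,0,0,0],[0,7,-0.1,5,0,0,0],[0,7,-0.1,10,0,0,0],[0,7,-0.1,13.2,0,0,0],[0,7,-0.1,13.2,0,0,0],[0,5,-0.1,13.2,0,0,0],[0,3,-0.1,13.2,0,0,0],[0,1.5,-0.1,13.2,0,0,0],[0,0.8,-0.1,13.2,0,0,0],[0,0.2,-0.1,13.2,0,0,0],[0,-0.4,-0.1,13.2,0,0,0],[0,-1,-0.1,13.2,0,0,0],[0,-1.6,-0.1,13.2,0,0,0],[0,-2.2,-0.1,13.2,0,0,0],[0,-2.8,-0.1,13.2,0,0,0],[0,-3.4,-0.1,13.2,0,0,0],[0,-3.8,-0.1,13.2,0,0,0],[0,-4,-0.1,13.2,0,0,0]]]'; python3 w.py
```

```text
t: 6.82
eef_pos: [0.5447, -0.0244, 0.0235]
ee_rot: [-3.142, -0.0, -2.27]
force: [-1.5, -0.7, 0.8]
width: 0.0005
gripper_force: 0.5
t 6.825 tcp in jig [-0.0399  0.0036  0.0235] yaw rel -3.139 rp [-3.142 -0.   ] F [-1.5 -0.7  0.8] w 0.0005192679694545226 q [ 0.31  0.37 -0.52  0.   -0.69 -1.01]
```

Creeping forward in 1 mm rows to feel the stop.

```bash
for i in 1 ; do python3 -m creep '[[[0,-0.1,0,0,0,0,0],[0,-0.2,0,0,0,0,0],[0,-0.3,0,0,0,0,0],[0,-0.4,0,0,0,0,0],[0,-0.5,0,0,0,0,0],[0,-0.5,0,0,0,0,0]]]'; done; python3 w.py
```

```text
t: 7.58
eef_pos: [0.5479, -0.0207, 0.0236]
ee_rot: [-3.141, 0.0, -2.27]
force: [-0.1, 0.7, 0.4]
width: 0.0008
gripper_force: 0.0
t 7.575 tcp in jig [-0.035   0.0035  0.0236] yaw rel -3.139 rp [-3.141  0.   ] F [-0.1  0.7  0.4] w 0.0007971799322944236 q [ 0.32  0.37 -0.51  0.   -0.69 -1.02]
```

```bash
python3 -m creep '[[[0,-0.1,0,0,0,0,0],[0,-0.2,0,0,0,0,0],[0,-0.3,0,0,0,0,0],[0,-0.3,0,0,0,0,0]]]'; python3 w.py;  python3 -m creep '[[[0,-0.1,0,0,0,0,0],[0,-0.2,0,0,0,0,0],[0,-0.2,0,0,0,0,0]]]'; python3 w.py
```

```text
t: 8.07
eef_pos: [0.5481, -0.0198, 0.0235]
ee_rot: [3.14, -0.003, -2.27]
force: [-4.2, -6.7, 6.0]
width: 0.0002
gripper_force: 3.8
t 8.075 tcp in jig [-0.0342  0.0039  0.0235] yaw rel -3.139 rp [ 3.14e+00 -3.00e-03] F [-4.2 -6.7  6. ] w 0.00018887497520571258 q [ 0.32  0.37 -0.51  0.   -0.69 -1.02]
t: 8.45
eef_pos: [0.548, -0.0195, 0.0235]
ee_rot: [3.139, -0.006, -2.271]
force: [-7.3, -12.3, 9.4]
width: 0.0005
gripper_force: 6.8
t 8.45 tcp in jig [-0.034   0.0042  0.0235] yaw rel -3.14 rp [ 3.139 -0.006] F [ -7.3 -12.3   9.4] w 0.0005392941707361815 q [ 0.32  0.37 -0.51  0.   -0.7  -1.02]
```

```bash
python3 -m creep '[[[0,0.5,0,0,0,0,0],[0,1.5,0,0,0,0,0],[0,2,0,0,0,0,0],[0,2,0,-5,0,0,0],[0,2,0,-10,0,0,0],[0,2,0,-10.5,0,0,0]]]'; python3 w.py .125,.139,.128 .125,.139,.043
python3 - <<'E'
from station import *
import cv2
s=grab_frame("side")[155:315,235:375]
cv2.imwrite("pics/s2.png",cv2.resize(s,None,fx=3.75,fy=3.75,interpolation=cv2.INTER_CUBIC))
E
```

```text
t: 9.2
eef_pos: [0.5405, -0.0318, 0.1326]
ee_rot: [-3.137, 0.006, -2.269]
force: [0.5, 0.2, -0.4]
width: 0.0006
gripper_force: 0.0
t 9.2 tcp in jig [-0.0482  0.002   0.1326] yaw rel -3.138 rp [-3.137  0.006] F [ 0.5  0.2 -0.4] w 0.0005981249712680885 q [ 0.3   0.22 -0.42  0.   -0.93 -1.  ]
.125,.139,.128 [-17.36  13.65   0.5 ]
.125,.139,.043 [-17.31  13.69   9.  ]
```

View pics/s2.png

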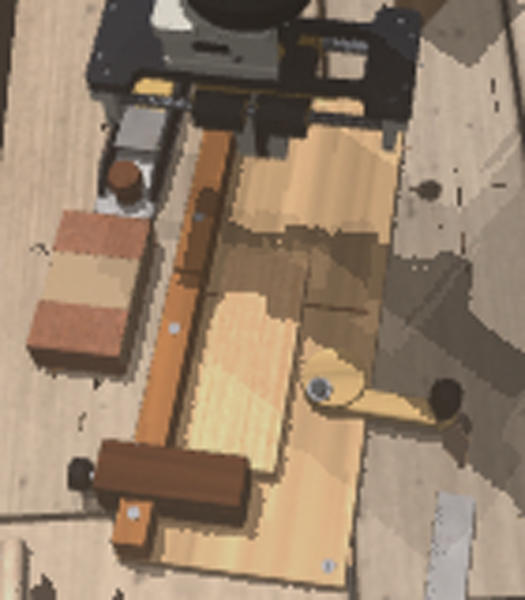

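The board's end now sits at the stop: its right corner is at (275,475), level with the stop's front face. The lever is still open, with the knob at (446,393).

```bash
python3 -m creep '[[[0,-4.5,3.5,0,0,0,0],[0,-9,7,0,0,0,0],[0,-13,10.5,0,0,0,0],[0,-17.3,13.7,0,0,0,0],[0,-17.3,13.7,0,0,0,0],[0,-17.3,13.7,4,0,0,0],[0,-17.3,13.7,8,0,0,0],[0,-17.3,13.7,9,0,0,0],[0,-17.3,13.7,9,0,0,0]]]'
cat > arc.py <<'E'
# tool-frame rows (cm, rad) from current pose for knob angles (deg from jig x)
import sys
from fit import *
from station import get_state
s=get_state();p=np.load("p.npy");d=s["eef_pos"]-J(p,0,0,0);c,sn=np.cos(p[2]),np.sin(p[2])
cur=np.array([c*d[0]+sn*d[1],-sn*d[0]+c*d[1]]);h=s["ee_rot"][2]-p[2];ax=np.array([np.cos(h),np.sin(h)]);ay=np.array([np.sin(h),-np.cos(h)])
print("h deg",np.degrees(h)%360,"cur",cur)
for th in map(float,sys.argv[1:]):
    t=np.radians(th);T=np.array([.076,.0545])+.085*np.array([np.cos(t),np.sin(t)])+.0205*np.array([np.sin(t),-np.cos(t)])
    w=t+np.pi/2-h;w=(w+np.pi)%(2*np.pi)-np.pi
    print(th,np.round([100*(T-cur)@ax,100*(T-cur)@ay],2),"wz",round(-w,3))
E
python3 w.py; python3 arc.py 87 90 95 100 105 110 115 120 125 130 135 140 145 150 155 160 165
```

```text
t: 10.38
eef_pos: [0.5443, 0.1876, 0.0381]
ee_rot: [3.141, -0.002, -2.27]
force: [-0.3, -0.1, 1.0]
width: 0.0004
gripper_force: 0.0
t 10.375 tcp in jig [0.1218 0.1407 0.0381] yaw rel -3.139 rp [ 3.141e+00 -2.000e-03] F [-0.3 -0.1  1. ] w 0.000413104791101969 q [ 0.67  0.39 -0.43  0.   -0.75 -1.37]
h deg 180.13627283417654 cur [0.12177465 0.14071778]
87.0 [ 2.09 -0.24] wz 0.055
90.0 [ 2.53 -0.12] wz 0.002
95.0 [3.28 0.03] wz -0.085
100.0 [4.03 0.11] wz -0.172
105.0 [4.8  0.13] wz -0.259
110.0 [5.56 0.08] wz -0.347
115.0 [ 6.31 -0.04] wz -0.434
120.0 [ 7.05 -0.22] wz -0.521
125.0 [ 7.77 -0.46] wz -0.608
130.0 [ 8.47 -0.77] wz -0.696
135.0 [ 9.14 -1.14] wz -0.783
140.0 [ 9.77 -1.56] wz -0.87
145.0 [10.37 -2.04] wz -0.958
150.0 [10.92 -2.57] wz -1.045
155.0 [11.42 -3.14] wz -1.132
160.0 [11.87 -3.76] wz -1.219
165.0 [12.27 -4.41] wz -1.307
```

```bash
python3 -m creep '[[[0,1,-0.2,-0.3,0,0,0],[0,2,-0.2,-0.3,0,0,0],[0,2.5,-0.1,-0.3,0,0,0],[0,3.3,0,-0.3,0,0,-0.085],[0,4,0.1,-0.3,0,0,-0.17],[0,4.8,0.1,-0.3,0,0,-0.26],[0,5.6,0.1,-0.3,0,0,-0.35],[0,6.3,0,-0.3,0,0,-0.43],[0,7.1,-0.2,-0.3,0,0,-0.52],[0,7.8,-0.5,-0.3,0,0,-0.61],[0,8.5,-0.8,-0.3,0,0,-0.7],[0,9.1,-1.1,-0.3,0,0,-0.78],[0,9.8,-1.6,-0.3,0,0,-0.87],[0,10.4,-2,-0.3,0,0,-0.96],[0,10.9,-2.6,-0.3,0,0,-1.05],[0,10.9,-2.6,-0.3,0,0,-1.05]]]'
python3 w.py; python3 arc.py  150 153 156 159 162 165 168 171 174 177
```

```text
t: 12.38
eef_pos: [0.4941, 0.0878, 0.042]
ee_rot: [-3.141, 0.0, -1.221]
force: [-0.2, 0.8, 0.2]
width: 0.0005
gripper_force: 0.0
t 12.375 tcp in jig [0.0132 0.1146 0.042 ] yaw rel -2.09 rp [-3.141  0.   ] F [-0.2  0.8  0.2] w 0.0005208279041812188 q [ 0.57  0.28 -0.6  -0.   -0.69 -0.22]
h deg 240.23972307494606 cur [0.01318811 0.11459155]
150.0 [0.01 0.06] wz 0.004
153.0 [0.46 0.15] wz -0.048
156.0 [0.91 0.23] wz -0.101
159.0 [1.37 0.28] wz -0.153
162.0 [1.82 0.3 ] wz -0.205
165.0 [2.28 0.31] wz -0.258
168.0 [2.74 0.28] wz -0.31
171.0 [3.19 0.24] wz -0.362
174.0 [3.65 0.17] wz -0.415
177.0 [4.1  0.08] wz -0.467
```

```bash
python3 -m creep '[[[0,0.5,0.1,0,0,0,-0.05],[0,0.9,0.2,0,0,0,-0.1],[0,1.4,0.3,0,0,0,-0.15],[0,1.8,0.3,0,0,0,-0.2],[0,2.1,0.3,0,0,0,-0.23],[0,2.3,0.3,0,0,0,-0.26],[0,2.3,0.3,0,0,0,-0.26]]]'; python3 w.py; python3 arc.py 165 167 169 171 173 175
python3 - <<'E'
from station import *
import cv2
s=grab_frame("side")[155:315,235:375]
cv2.imwrite("pics/s3.png",cv2.resize(s,None,fx=3.75,fy=3.75,interpolation=cv2.INTER_CUBIC))
E
```

```text
t: 13.25
eef_pos: [0.4993, 0.0654, 0.0416]
ee_rot: [3.142, -0.0, -0.96]
force: [-0.2, 0.2, 0.8]
width: 0.0003
gripper_force: 0.5
t 13.25 tcp in jig [-0.0006  0.0962  0.0416] yaw rel -1.83 rp [ 3.142 -0.   ] F [-0.2  0.2  0.8] w 0.0002915739236756835 q [ 0.52  0.29 -0.59  0.   -0.69  0.09]
h deg 255.1768042800509 cur [-0.00055883  0.09618882]
165.0 [-0.    0.03] wz 0.003
167.0 [0.29 0.09] wz -0.032
169.0 [0.59 0.15] wz -0.067
171.0 [0.89 0.2 ] wz -0.102
173.0 [1.2  0.23] wz -0.137
175.0 [1.5  0.26] wz -0.171
```

View pics/s3.png

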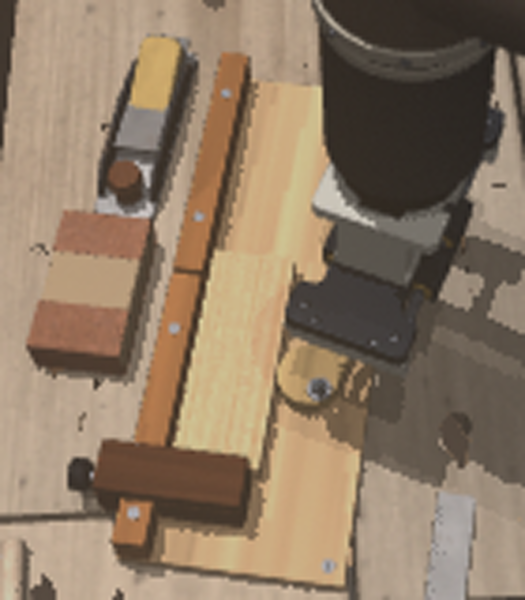

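The lever has come round with the knob, which is hidden under the gripper. The cam disc at (310,375) touches the board, which is now next to the fence. Next I'll tighten it in small steps.

```bash
python3 -m creep '[[[0,0.15,0,0,0,0,-0.015],[0,0.3,0.1,0,0,0,-0.03],[0,0.45,0.1,0,0,0,-0.05],[0,0.6,0.15,0,0,0,-0.067],[0,0.6,0.15,0,0,0,-0.067]]]'; python3 w.py; python3 -m creep '[[[0,0.15,0,0,0,0,-0.015],[0,0.3,0,0,0,0,-0.03],[0,0.3,0,0,0,0,-0.03]]]'; python3 w.py
```

```text
t: 13.92
eef_pos: [0.5017, 0.0596, 0.0416]
ee_rot: [-3.141, -0.0, -0.893]
force: [-0.1, 0.4, 0.4]
width: 0.0005
gripper_force: 0.5
t 13.925 tcp in jig [-0.0034  0.0906  0.0416] yaw rel -1.762 rp [-3.141 -0.   ] F [-0.1  0.4  0.4] w 0.0005228425709143843 q [ 0.51  0.29 -0.59  0.   -0.69  0.17]
t: 14.3
eef_pos: [0.5032, 0.0571, 0.0414]
ee_rot: [3.141, 0.0, -0.863]
force: [-2.0, -0.3, 0.0]
width: 0.0005
gripper_force: 0.9
t 14.3 tcp in jig [-0.0044  0.0879  0.0414] yaw rel -1.732 rp [3.141 0.   ] F [-2.  -0.3  0. ] w 0.0004925736530163494 q [ 0.5   0.29 -0.59 -0.   -0.7   0.21]
```

```bash
python3 -m creep '[[[0,0.15,0,0,0,0,-0.015],[0,0.3,0,0,0,0,-0.03],[0,0.3,0,0,0,0,-0.03]]]'; python3 w.py; python3 -m creep '[[[0,0.15,0,0,0,0,-0.015],[0,0.3,0,0,0,0,-0.03],[0,0.3,0,0,0,0,-0.03]]]'; python3 w.py
```

```text
t: 14.68
eef_pos: [0.505, 0.0547, 0.0413]
ee_rot: [3.141, 0.0, -0.833]
force: [-3.9, -0.7, 1.5]
width: 0.0001
gripper_force: 1.5
t 14.675 tcp in jig [-0.0051  0.085   0.0413] yaw rel -1.702 rp [3.141 0.   ] F [-3.9 -0.7  1.5] w 8.250946781343104e-05 q [ 0.5   0.29 -0.58 -0.   -0.7   0.24]
t: 15.05
eef_pos: [0.5065, 0.0524, 0.0412]
ee_rot: [3.14, 0.001, -0.803]
force: [-6.9, -0.5, 1.7]
width: 0.0003
gripper_force: 2.7
t 15.05 tcp in jig [-0.0059  0.0823  0.0412] yaw rel -1.672 rp [3.14e+00 1.00e-03] F [-6.9 -0.5  1.7] w 0.0002837672672337128 q [ 0.49  0.29 -0.58 -0.   -0.7   0.28]
```

```bash
python3 -m creep '[[[0,0.15,0.05,0,0,0,-0.015],[0,0.3,0.1,0,0,0,-0.03],[0,0.3,0.1,0,0,0,-0.03]]]'; python3 w.py; python3 -m creep '[[[0,0.15,0.05,0,0,0,-0.015],[0,0.3,0.1,0,0,0,-0.03],[0,0.3,0.1,0,0,0,-0.03]]]'; python3 w.py
```

```text
t: 15.42
eef_pos: [0.5076, 0.0502, 0.0412]
ee_rot: [3.14, 0.002, -0.773]
force: [-9.2, 3.4, 3.0]
width: 0.0005
gripper_force: 4.9
t 15.425 tcp in jig [-0.0068  0.0801  0.0412] yaw rel -1.642 rp [3.14e+00 2.00e-03] F [-9.2  3.4  3. ] w 0.000541012949417637 q [ 0.48  0.3  -0.58 -0.   -0.7   0.32]
t: 15.8
eef_pos: [0.5088, 0.0481, 0.0412]
ee_rot: [3.141, 0.002, -0.743]
force: [-11.3, 7.8, 3.1]
width: 0.0006
gripper_force: 6.9
t 15.8 tcp in jig [-0.0077  0.0778  0.0412] yaw rel -1.612 rp [3.141e+00 2.000e-03] F [-11.3   7.8   3.1] w 0.0005636875582950183 q [ 0.48  0.3  -0.57 -0.   -0.7   0.35]
```

About 13 N at the knob, so it's firmly clamped. Backing off along the push line, then up.

```bash
python3 -m creep '[[[0,-0.5,0,0,0,0,0],[0,-1.5,0,0,0,0,0],[0,-3,0,0,0,0,0],[0,-4,0,0,0,0,0],[0,-4,0,-5,0,0,0],[0,-4,0,-10,0,0,0],[0,-8,0,-16,0,0,0],[0,-14,0,-18,0,0,0],[0,-20,0,-18,0,0,0],[0,-22,0,-18,0,0,0],[0,-22,0,-18,0,0,0]]]'; python3 w.py
python3 - <<'E'
from station import *
import cv2
s=grab_frame("side")[155:315,235:375]
cv2.imwrite("pics/s4.png",cv2.resize(s,None,fx=3.75,fy=3.75,interpolation=cv2.INTER_CUBIC))
E
```

```text
t: 17.18
eef_pos: [0.3469, 0.1973, 0.2221]
ee_rot: [-3.14, 0.0, -0.739]
force: [0.1, -0.5, -0.7]
width: 0.0005
gripper_force: 0.0
t 17.175 tcp in jig [0.0018 0.2977 0.2221] yaw rel -1.608 rp [-3.14  0.  ] F [ 0.1 -0.5 -0.7] w 0.0004953188158080717 q [ 1.02 -0.12 -0.55 -0.   -1.13 -0.19]
```

View pics/s4.png

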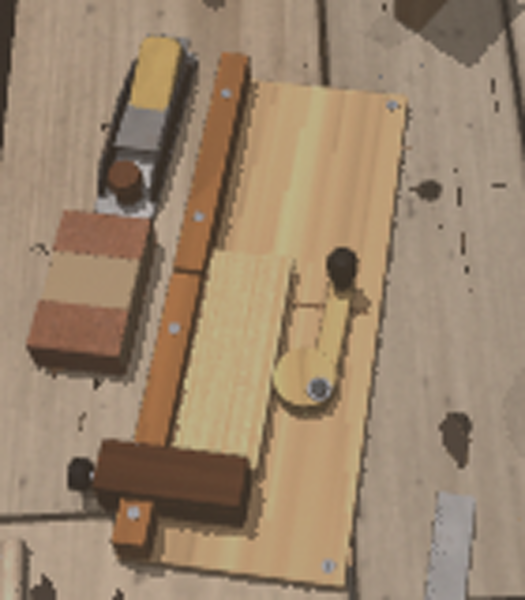

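The board lies flush along the fence with its end at the stop. The cam at (303,378) presses on it, the lever points back along the bed (knob at (342,265)), and the robot is clear.

```bash
python3 -c "
from station import *
print(job_done())"
```

```text
the job is handed in; nothing more can be done
None
```

The board is tipped flat, pushed against the stop and clamped to the fence by the cam (about 13 N at the knob), the bystanders weren't touched, and the job was handed in at about 17 s; no verdict came back.

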